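# Proof-load a hinged bangle on the bench pull tester and hold the load

### The arm

A 7-joint arm with a two-finger parallel gripper is mounted at the origin on the work surface. World frame = base frame: x ahead of the robot, y to its left, z up, the work surface at z = 0. Lengths are in m, angles in rad, forces in N, time in s.
With the tool pointing down it reaches from about 0.4 to 0.875 m from the base axis. Payload 19.3 kg.
Tool frame: the origin (TCP) lies where the fingers leave the gripper's body, on its centre line; the fingertips stand bot.tip_reach ahead of it and the grasp point (between the pads) lies 54 mm ahead of it (bot.tip_reach is the distance from the TCP to the fingertips, in m); z points along the fingers, y is the line along which they close (so a half turn about z gives the same grasp; the last joint's range is limited). The gripper opens to 85 mm and grips with 20 to 120 N. Pads are 22 mm wide; open, the fingers measure 114 mm over their backs; the gripper's body (76 mm by 85 mm) begins 54 mm behind the grasp point. The pads swing forward as they close: fully open they stand 13 mm farther back than shut.
Start: joints at [1.043, 0.521, -0.036, 1.599, 0.021, 1.021, -0.113], TCP at [0.276, -0.561, 0.304] pointing down, gripper open.
Joint ranges: [-2.91, 2.91], [-0.3, 2.13], [-1.5, 1.42], [0.17, 2.43], [-1.26, 4.41], [0.16, 1.93], [-2.52, 2.52]. Speed limits (rad/s): [1.89, 1.89, 2.39, 2.39, 3.01, 3.01, 3.01].

### API

Orientations are given as [roll, pitch, yaw] about the fixed x, y, z axes, in that order (R = Rz(yaw) Ry(pitch) Rx(roll)).
In Python, from workcell import bot gives the robot as it stands. The module is installed in compiled form; this text tells all that it offers.
- The arm moves only by the shell command python3 -m jog 'ROWS' [FORCE]. ROWS is JSON, a list that holds one entry, the list of rows, each a list of 7 numbers: the shift along the tool's x, y, z in mm, then the turn, a rotation vector about the tool's x, y, z in rad, then the opening, from 0 (shut) to 1 (fully open). In form: [[[tx, ty, tz, wx, wy, wz, fingers], ...]]. A call has 1 to 5 rows; each row shifts and turns the commanded pose from where the row before left it, along the tool's axes as they then stand; what a row does not reach is not made up. A row lasts 1/10 s, in which the tool goes at most 50 mm and 8.59 degrees, less where a joint would pass 70% of its speed; a pose out of reach is approached as far as the arm can. A call is refused whole if a number of a shift passes 50 or a number of a turn 0.15, either way. A call with a gripper value outside its range is refused whole. The fingers move at their own pace and stop on an object; FORCE is the grip in N (left out, the last holds). Time passes only in rows, so rows that do not move let the fingers close. It gives the time, the measured TCP pose, the force, the opening and the grip force at its end, in the units of the state.
- bot.observe(): the state, without advancing time (a new reading comes with each control period).
- bot.grab_frame(name): name is "scene" or "side" or "wrist"; returns a dict with "img" (400x640x3 uint8, red, green, blue), "intrinsics" (3x3 intrinsics, pixels), "R" (3x3) and "t" (3): a world point X has camera coordinates R X + t; the wrist camera has in their place "tool_from_camera" (4x4, takes a point from camera to tool coordinates, whose origin is the TCP and whose axes are the flange's). Camera axes: x right, y down, z forward; pixel columns grow to the right and rows downward; lengths in m; the calibration is good to about 2 mm. The wrist camera is an equidistant fisheye: a pixel r from the principal point sees the ray r / f radians off the axis. A picture is of the moment at which its call begins: read the wrist's pose just before it. There is no depth.
- bot.job_done(): hands the job in; it is judged then, once.
Trained networks look in a picture, given as the dict that the camera call returned (one of the last four; its "shot" number tells which), for a name from the list of things; names that differ only in an ending like _2 or _b are one class to them, and where a whole thing is asked for, a point or a joint stands for the part that bears it (a point fixed in the world has none). Each returns a list of dicts, best first, with "conf" (0 to 1); they miss things now and then, are a little off and sometimes report something else, mostly with a low value. They report only what shows in the picture. A call takes as long as a camera call. They do not tell look-alikes from the thing itself.
- bot.trace(query, picture): "region" (400x640 bool, what is visible of it).
- bot.spot_point(query, picture): "xyz" ([x, y, z] in m, in world coordinates, good to about 4 mm: a listed point, or the origin of a listed thing).
The state is a dict: "clock": time; "qpos": joint angles; "qd": joint speeds; "joint_efforts": joint torques, N m; "position": TCP position; "tool_rot": TCP orientation; "force": force on the tool from outside, world axes, zero at the start; "moment": the same for the moment, N m; "grip_width": finger opening in m; "finger_force": force on a finger pad.
Only numpy, scipy, OpenCV 4.12 (cv2) and the standard library are available. Lean on these libraries where they do the work, as an engineer would, in place of code of your own. Each camera call takes 0.05 s, during which the arm holds its last target. There are 200 camera calls.

### The job

Proof-test the hinged silver bangle - the one with a clasp box and a hinge, not the plain closed bangle or the open cuff - on the bench pull tester: lay it flat over both upright test pins with its clasp and hinge out at the two sides and let go of it, then take the T-handle and draw it steadily out until the black gauge pointer stands level with the brass set index, without overshooting, and keep it there. The program finishes while you are still holding the handle and the bangle is under that load, pulled by the handle alone. Do not shift the set index or anything else on the bench.

Things in the scene. Friction and masses are not known exactly. Their poses are not given: they have to be found in the camera images.
- tester: bench pull tester bolted to the bench: grey base 385 x 100 x 16 mm, steel rail, grey gauge housing (120 x 76 mm, top at 69 mm) at the far end, two pin blocks, T-handle at the end nearest the robot. Origin: on the bench, midway between the parked pins. x: along the rail, from handle to housing; the pull is towards -x. Place and yaw (up to 20 degrees) vary; all its slides move along its x
- gauge_pin (a point): upright steel test pin, 8 mm in diameter, 20 mm tall, on the gauge plunger's block. Origin: centre of its foot, on the block top, 40 mm above the bench; at rest at tester x = +22 mm. The bangle lies on this block top (at rest x = 14 to 53 mm, y = +-15 mm). The rail (22 mm wide) is 16 mm lower, the base on both sides of it 24 mm lower
- draw_pin (a point): the same kind of pin on the draw slide's block. Origin: centre of its foot, 40 mm above the bench; at rest at tester x = -22 mm, so the parked pins stand 44 mm apart, centre to centre. Block top at rest: x = -53 to -14 mm, y = +-15 mm
- handle (a point): T-handle of the draw slide: a round black bar 14 mm in diameter, 90 mm long, along the tester's y, on a 10 mm steel post under its middle. Origin: centre of the bar, 72 mm above the bench; at rest at tester x = -120 mm. Free space round the bar; below it, at the post, the slide is 38 mm above the bench at most
- draw_slide: the draw slide: pin block, pin, draw bar and T-handle in one. Origin and axes: those of the tester while it is parked; it slides up to 62 mm towards the tester's -x. A light return spring (0.5 N at the park stop, 30 N/m more) takes it back when it is let go
- gauge_slide: the gauge plunger: pin block, pin and pointer in one. Origin and axes: those of the tester while at rest; it slides up to 45 mm towards -x. Its spring pulls back with 1.6 N at the start and 400 N/m more. The bangle, taut over both pins, draws it along: about the first 14 mm of handle travel take up slack, then the plunger follows the handle one to one
- pointer_tip (a point): end of the gauge pointer, a black blade 3 mm thick on top of the gauge housing, on the tester's +y side of the scale slot, 75 mm above the bench; at rest at tester x = +150 mm, moving towards -x with the plunger. Axes as the tester's
- index_tip (a point): end of the set index, a brass blade 3 mm thick on a small dark clamp with a brass screw, on the tester's -y side of the scale slot, 75 mm above the bench, 15 to 35 mm towards -x from the pointer at rest. It marks the load to hold: both blades are then in one line, the same tester x. Held by friction. Axes as the tester's
- bangle: the hinged bangle, plain silver, about 65 g: a stiff closed round band, inner diameter 66, outer 82, height 9 mm. Origin: centre of the ring, underside. +y points to the clasp, -y to the hinge, z up. Lies flat on the grey felt pad, one of three in a row (which one varies), the pad to the robot's left or right
- clasp (a point): middle of the bangle's clasp box, 37 mm from the bangle's centre, 4.5 mm above its underside: a block 14 mm thick radially (30 to 44 mm from the centre), 26 mm long along the band, 9 mm high, flat inside and outside. Axes as the bangle's
- hinge (a point): the bangle's hinge barrel, an upright cylinder 11 mm in diameter and 9 mm high, opposite the clasp, 37.5 mm from the centre
- solid_bangle: bystander: a plain closed bangle, outer diameter 78 mm, height 9 mm, without clasp or hinge, on the felt pad. Origin: centre, underside
- open_cuff: bystander: an open C-shaped cuff, outer diameter 76 mm, height 9 mm, on the felt pad. Origin: centre, underside
- felt_pad: grey felt pad 400 x 135 mm, 6 mm thick, fixed, long side along x, to the robot's left or right; the three bangles lie on it about 130 mm apart. Origin: centre, underside
- chasing_hammer: bystander: hammer with a wooden handle, 240 mm long, on the soldering board (340 x 140 x 12 mm) on the side without the felt pad
- charcoal_block: bystander: black charcoal block 75 x 50 x 30 mm on the soldering board
- loupe: bystander: small folding magnifier, 24 mm high, on the soldering board
- flux_jar: bystander: lidded jar, 52 mm in diameter, 58 mm tall, between tester and robot, on the robot's left. Origin: centre, underside
- ring_clamp: bystander: wooden ring clamp 112 x 27 x 27 mm, between tester and robot, on the robot's right. Origin: centre, underside
There are look-alikes about, which are no part of the job. Leave any pink look-alike of the bangle alone.

How it is judged:
On the way, in this order (a step that is already met when the one before it is completed fails the run):
1. the hinged bangle lies flat over both test pins, clasp and hinge out at the sides, and is let go (horizontal distance between bangle and gauge_pin below 0.032 m and horizontal distance between bangle and draw_pin below 0.032 m and z of bangle in the frame of tester between 0.037 and 0.045 m and angle between bangle's own z axis and vertical below 0.12 rad and angle between the x axis of bangle and the x axis of tester, either way round below 0.35 rad and contact force between the fingers and bangle below 0.1 N), for 0.2 s.
2. the handle has drawn the gauge pointer level with the set index through the bangle (x of pointer_tip in the frame of index_tip between -0.003 and 0.003 m and contact force between bangle and gauge_slide above 3 N), for 0.3 s.
At the end, for the whole second after the job is handed in: through the last second the gripper holds the T-handle; the pointer is still, within 3 mm of the index; the hinged bangle lies flat and taut over both pins (over 3 N on each), clasp and hinge within 20 degrees of straight sideways, untouched; index (3 mm) and bystanders (30 mm) not moved (all of step 1 and all of step 2 and contact force between bangle and draw_slide above 3 N and contact force between the fingers and draw_slide above 2 N and distance between the grasp point and handle below 0.06 m and contact force between the arm and bangle below 0.1 N and contact force between the fingers and gauge_slide below 0.1 N and linear speed of gauge_slide below 0.01 m/s and distance of index_tip from where it was at the start of the episode below 0.003 m and distance of each of solid_bangle, open_cuff, chasing_hammer, charcoal_block, loupe, flux_jar, ring_clamp from where it was at the start of the episode below 0.03 m); the arm keeps its last pose, push and grip.
It fails at once if the pointer is drawn more than 6 mm past the set index (overload) (x of pointer_tip in the frame of index_tip below -0.006 m).
It fails at once if the set index is shifted (distance of index_tip from where it was at the start of the episode above 0.003 m).
It fails at once if a bystander is knocked out of its place (distance of any of solid_bangle, open_cuff, chasing_hammer, charcoal_block, loupe, flux_jar, ring_clamp from where it was at the start of the episode above 0.03 m).
It also fails if it takes over 54 s, if anything falls off the work surface, if the arm or the gripper's body presses on something with over 40 N, if the wrist force passes 120 N, or if a joint passes its speed limit or range.

## Working session

There is one attempt and no reset: what is moved stays moved. The work goes in short steps, Python scripts to look and compute and a shell command to move; the robot and the scene stay as the last step left them, time stands still between calls to the robot, and variables do not carry over. Pictures are saved under pics/ and viewed, at most 10 in all, crops included, and the job is handed in when it is done.

```bash
mkdir -p pics; cat > h.py <<'E'
import numpy as np, cv2
from workcell import bot
from scipy.spatial.transform import Rotation as Ro
def save(f,n): cv2.imwrite('pics/'+n+'.png', f['img'][:,:,::-1])
def proj(f,X):
    c=f['R']@np.array(X)+f['t']; p=f['intrinsics']@c; return p[:2]/p[2]
def ray(f,u,v,z):
    # intersect with plane z
    R=np.array(f['R']);t=np.array(f['t']);C=-R.T@t
    d=R.T@np.linalg.inv(f['intrinsics'])@np.array([u,v,1.]); return C+d*(z-C[2])/d[2]
def pose():
    s=bot.observe(); r=np.array(s['tool_rot'])
    return s,np.array(s['position']),(Ro.from_euler('xyz',r).as_matrix() if r.size==3 else r.reshape(3,3))
E
python3 - <<'E'
from h import *
s,p,R=pose(); print(s['clock'],p,s['tool_rot'],bot.tip_reach)
a=bot.grab_frame('scene');b=bot.grab_frame('side')
save(a,'scene');save(b,'side')
for n,f in(('scene',a),('side',b)):
  for q in ['tester','gauge_pin','draw_pin','handle','pointer_tip','index_tip','bangle','clasp','hinge','solid_bangle','open_cuff','felt_pad','flux_jar','ring_clamp']:
    for d in bot.spot_point(q,f)[:3]: print(n,q,round(d['conf'],2),np.round(d['xyz'],3),np.round(proj(f,d['xyz'])))
print(bot.observe()['clock'])
E
```

```text
0.0 [ 0.27609131 -0.56042448  0.30333014] [-3.14043424e+00  9.82449191e-05  4.57788931e-01] 0.0726
scene tester 0.92 [ 0.616  0.015 -0.004] [304. 223.]
scene gauge_pin 0.52 [0.635 0.011 0.042] [298. 219.]
scene draw_pin 0.68 [0.593 0.019 0.045] [309. 208.]
scene handle 0.69 [0.499 0.036 0.071] [335. 181.]
scene index_tip 0.49 [ 0.725 -0.007  0.076] [270. 234.]
scene bangle 0.66 [0.565 0.444 0.002] [457. 292.]
scene bangle 0.59 [ 0.704  0.443 -0.002] [430. 338.]
scene bangle 0.56 [0.422 0.453 0.004] [485. 250.]
scene clasp 0.91 [0.586 0.415 0.007] [443. 291.]
scene clasp 0.74 [0.689 0.408 0.005] [420. 323.]
scene clasp 0.61 [0.492 0.315 0.01 ] [425. 243.]
scene hinge 0.96 [0.536 0.475 0.009] [474. 288.]
scene hinge 0.88 [0.382 0.471 0.008] [499. 242.]
scene hinge 0.69 [0.716 0.479 0.005] [442. 350.]
scene solid_bangle 0.59 [0.643 0.28  0.003] [383. 281.]
scene open_cuff 0.81 [0.381 0.298 0.008] [439. 210.]
scene felt_pad 0.95 [ 0.512  0.287 -0.   ] [411. 245.]
scene flux_jar 0.81 [0.359 0.131 0.001] [389. 177.]
scene flux_jar 0.6 [ 0.724 -0.004  0.076] [271. 234.]
scene flux_jar 0.39 
[... 558 characters left out ...]
e 0.56 [0.515 0.285 0.003] [297. 180.]
side bangle 0.56 [ 0.704  0.444 -0.001] [351. 154.]
side bangle 0.45 [ 0.566  0.444 -0.001] [311. 156.]
side clasp 0.52 [0.455 0.444 0.003] [279. 156.]
side clasp 0.52 [0.689 0.408 0.006] [348. 158.]
side clasp 0.48 [0.589 0.414 0.002] [318. 159.]
side hinge 0.76 [0.536 0.257 0.01 ] [304. 183.]
side hinge 0.64 [0.541 0.473 0.006] [304. 151.]
side hinge 0.56 [0.386 0.467 0.004] [259. 154.]
side solid_bangle 0.75 [0.646 0.28  0.007] [339. 178.]
side open_cuff 0.48 [0.381 0.291 0.007] [254. 180.]
side felt_pad 0.72 [0.51  0.288 0.002] [296. 180.]
side flux_jar 0.9 [ 0.356  0.131 -0.   ] [241. 214.]
side ring_clamp 0.7 [ 0.37  -0.114  0.001] [236. 279.]
1.5
```

View pics/scene.png

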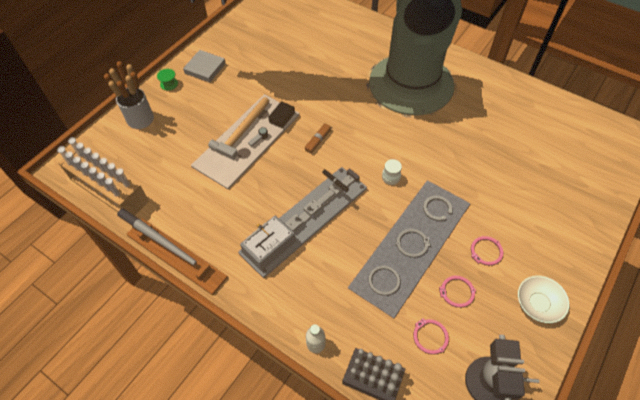

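```bash
python3 -c "
import cv2
a=cv2.imread('pics/scene.png')[195:370,350:530]
cv2.imwrite('pics/crop1.png',cv2.resize(a,None,fx=3.4,fy=3.4,interpolation=2))"
```

```text
(no output)
```

View pics/crop1.png

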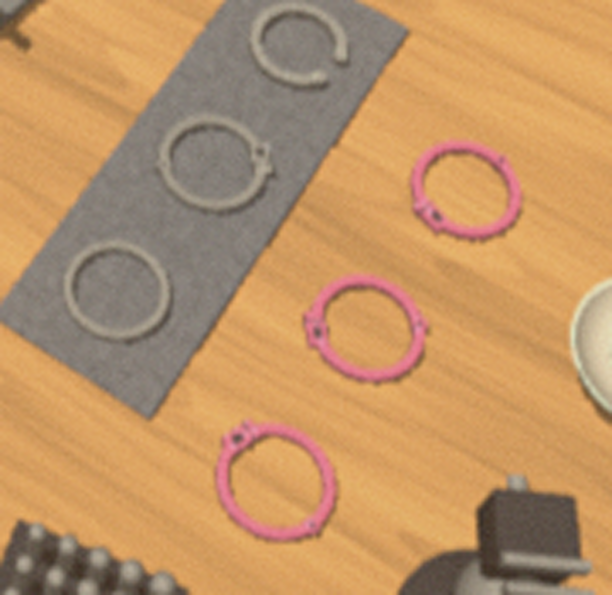

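Candidates in the scene picture are:
- open cuff (439,210)
- silver hinged bangle (411,243), with a clasp box at about (426,241) and a hinge at about (398,243)
- plain silver ring (384,281)
- pink look-alikes at (487,250), (458,291) and (431,337)

I choose the middle silver one. The close crop confirms its clasp box and barrel, and the networks put its clasp at (0.492,0.315) and its hinge at (0.536,0.257).

```bash

python3 -m jog '[[[23,-27.6,0,0,0,0,1],[23,-27.6,0,0,0,0,1],[23,-27.6,0,0,0,0,1],[23,-27.6,0,0,0,0,1],[23,-27.6,0,0,0,0,1]]]' 60
python3 -m jog '[[[23,-27.6,0,0,0,0,1],[23,-27.6,0,0,0,0,1],[23,-27.6,0,0,0,0,1],[23,-27.6,0,0,0,0,1],[23,-27.6,0,0,0,0,1]]]'
python3 -m jog '[[[23,-27.6,0,0,0,0,1],[23,-27.6,0,0,0,0,1],[23,-27.6,0,0,0,0,1],[23,-27.6,0,0,0,0,1],[23,-27.6,0,0,0,0,1]]]'
python3 -m jog '[[[23,-27.6,0,0,0,0,1],[23,-27.6,0,0,0,0,1],[23,-27.6,0,0,0,0,1],[23,-27.6,0,0,0,0,1],[23,-27.6,0,0,0,0,1]]]'
python3 -m jog '[[[23,-27.6,0,0,0,0,1],[23,-27.6,0,0,0,0,1],[23,-27.6,0,0,0,0,1],[23,-27.6,0,0,0,0,1],[23,-27.6,0,0,0,0,1]]]'
python3 -m jog '[[[0,0,30,0,0,-0.09,1],[0,0,30,0,0,-0.1,1],[0,0,30,0,0,0,1],[0,0,0,0,0,0,1]]]'
```

```text
clock: 2.0
position: [0.3185, -0.3846, 0.304]
tool_rot: [3.141, -0.0, 0.458]
force: [0.3, -0.0, -0.3]
grip_width: 0.0855
finger_force: 0.0
clock: 2.5
position: [0.3607, -0.21, 0.3041]
tool_rot: [3.141, -0.0, 0.458]
force: [0.9, 0.4, 0.6]
grip_width: 0.0856
finger_force: 0.0
clock: 3.0
position: [0.4029, -0.0354, 0.3042]
tool_rot: [3.141, -0.001, 0.458]
force: [-0.1, -0.8, -0.1]
grip_width: 0.0856
finger_force: 0.0
clock: 3.5
position: [0.4451, 0.1393, 0.3041]
tool_rot: [3.141, -0.0, 0.458]
force: [0.3, 0.1, 0.5]
grip_width: 0.0851
finger_force: 0.0
clock: 4.0
position: [0.4873, 0.3138, 0.3039]
tool_rot: [3.141, -0.0, 0.458]
force: [0.3, -0.3, -0.5]
grip_width: 0.0851
finger_force: 0.0
clock: 4.4
position: [0.486, 0.3114, 0.2108]
tool_rot: [-3.141, 0.005, 0.648]
force: [-0.3, -1.1, -0.7]
grip_width: 0.0857
finger_force: 0.0
```

```bash
cat >> h.py <<'E'
def wproj(f,p,R,X):
    T=np.array(f['tool_from_camera']); xt=R.T@(np.array(X)-p); c=T[:3,:3].T@(xt-T[:3,3])
    K=f['intrinsics']; th=np.arctan2(np.hypot(c[0],c[1]),c[2]); ph=np.arctan2(c[1],c[0])
    return np.array([K[0][2]+K[0][0]*th*np.cos(ph),K[1][2]+K[1][1]*th*np.sin(ph)])
def wray(f,p,R,u,v,z):
    K=f['intrinsics']; a=(u-K[0][2])/K[0][0]; b=(v-K[1][2])/K[1][1]; th=np.hypot(a,b)
    s=np.sin(th)/max(th,1e-9); d=np.array([a*s,b*s,np.cos(th)]); T=np.array(f['tool_from_camera'])
    C=p+R@T[:3,3]; d=R@T[:3,:3]@d; return C+d*(z-C[2])/d[2]
E
python3 - <<'E'
from h import *
s,p,R=pose(); f=bot.grab_frame('wrist'); save(f,'w1')
for q,z in (('bangle',6),('clasp',10.5),('hinge',10.5)):
    for d in bot.spot_point(q,f)[:3]: print(q,round(d['conf'],2),np.round(d['xyz'],4),np.round(wproj(f,p,R,d['xyz'])))
for d in bot.trace('bangle',f)[:3]:
    m=d['region'].astype(np.uint8); v,u=np.nonzero(m); 
    P=np.array([wray(f,p,R,a,b,.0105)[:2] for a,b in zip(u,v)])
    c=P.mean(0); r=np.linalg.norm(P-c,axis=1); print('tr',round(d['conf'],2),m.sum(),c.round(4),P.min(0).round(3),P.max(0).round(3))
E
```

```text
clasp 0.97 [0.4896 0.3181 0.0096] [316. 179.]
clasp 0.77 [ 0.4545  0.4441 -0.0005] [189. 129.]
clasp 0.7 [0.5834 0.4149 0.0068] [292.  30.]
hinge 0.86 [0.3872 0.4691 0.0006] [141. 170.]
hinge 0.81 [0.5439 0.4765 0.0057] [212.  31.]
hinge 0.65 [0.5345 0.2578 0.009 ] [398. 180.]
tr 0.87 2138 [0.5614 0.4354] [0.526 0.401] [0.605 0.483]
tr 0.66 2114 [0.428  0.4511] [0.383 0.412] [0.469 0.493]
tr 0.27 1101 [ 0.5763 -0.0078] [ 0.529 -0.06 ] [0.612 0.02 ]
```

View pics/w1.png

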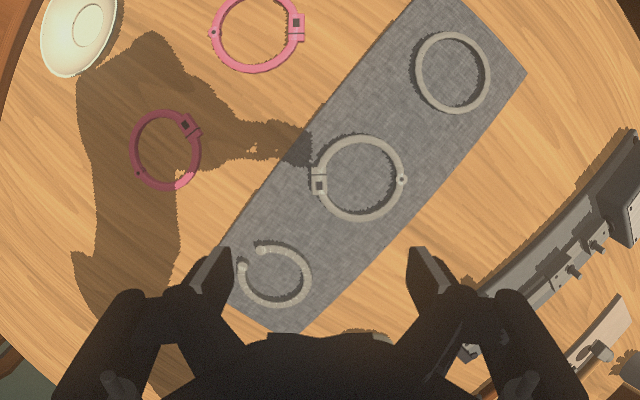

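The wrist view shows the silver hinged bangle, its clasp box at about (319,184) and its hinge at (402,180). The clasp is lit against the felt.

```bash
python3 - <<'E'
from h import *
s,p,R=pose(); f=bot.grab_frame('wrist')
g=cv2.cvtColor(f['img'],cv2.COLOR_RGB2HSV); 
roi=np.zeros((400,640),bool); roi[125:228,308:412]=1
im=f['img'].astype(int); 
warm=im[:,:,0]-im[:,:,2]
print('felt',im[180,360],'ring',im[135,358],im[218,358], 'clasp',im[183,313],im[176,319])
m=(warm>12)&roi
n,l,st,ce=cv2.connectedComponentsWithStats(m.astype(np.uint8)); k=1+st[1:,4].argmax(); print(st[k],ce[k])
v,u=np.nonzero(l==k); P=np.array([wray(f,p,R,a,b,.015)[:2] for a,b in zip(u,v)])
hull=cv2.convexHull(P.astype(np.float32))[:,0]
from scipy.optimize import least_squares
r=least_squares(lambda x:np.linalg.norm(P-x[:2],axis=1)-x[2],[.514,.288,.037],loss='soft_l1',f_scale=.002).x; print('ring',r.round(4))
a=wray(f,p,R,319,184,.015);b=wray(f,p,R,402,180,.015); print('clasp',a.round(4),'hinge',b.round(4),'mid',((a+b)/2).round(4))
d=P-r[:2]; rr=np.linalg.norm(d,axis=1); an=np.degrees(np.arctan2(d[:,1],d[:,0]))
far=rr>.0425; h,e=np.histogram(an[far],36,(-180,180)); print([(int(e[i]),int(h[i])) for i in range(36) if h[i]])
w=rr>.0425; c=(an>100)&(an<160)&w; print('clasp ang',an[c].mean(), 'hinge', an[(an<0)&w].mean())
E
```

```text
felt [132 127 117] ring [141 137 124] [169 160 141] clasp [167 158 140] [184 183 160]
[ 308  125  104  103 8914] [359.23973525 176.30491362]
ring [0.5172 0.2877 0.0389]
clasp [0.4906 0.3152 0.015 ] hinge [0.5399 0.2569 0.015 ] mid [0.5152 0.2861 0.015 ]
[(-180, 84), (-170, 59), (-160, 39), (-150, 33), (-140, 40), (-130, 57), (-120, 91), (-110, 157), (-100, 233), (-90, 149), (-80, 93), (-70, 56), (-60, 39), (-50, 42), (-40, 46), (-30, 74), (-20, 102), (-10, 163), (0, 124), (10, 92), (20, 64), (30, 60), (40, 73), (50, 95), (60, 142), (70, 233), (80, 263), (90, 150), (100, 83), (110, 49), (120, 34), (130, 39), (140, 72), (150, 88), (160, 171), (170, 155)]
clasp ang 131.40514730822633 hinge -83.44707491303491
```

```bash

python3 -m jog '[[[6,-1.5,30,0,0,-0.024,0.5],[0,0,30,0,0,0,0.5],[0,0,30,0,0,0,0.5],[0,0,0,0,0,0,0.5]]]'
python3 - <<'E'
from h import *
s,p,R=pose(); f=bot.grab_frame('wrist'); save(f,'w2'); print(p,s['tool_rot'],s['grip_width'])
for q in ('clasp','hinge'):
    for d in bot.spot_point(q,f)[:2]: print(q,round(d['conf'],2),np.round(d['xyz'],4),np.round(wproj(f,p,R,d['xyz'])))
E
```

```text
clock: 5.1
position: [0.49, 0.3165, 0.1218]
tool_rot: [-3.141, 0.004, 0.672]
force: [-0.9, -0.6, 0.5]
grip_width: 0.0427
finger_force: 0.0
[0.49001112 0.31651763 0.12176857] [-3.14143297  0.00379154  0.67185061] 0.04271816562214062
clasp 0.9 [0.4906 0.3156 0.0114] [321. 225.]
clasp 0.62 [0.4539 0.4438 0.0048] [140. 148.]
hinge 0.74 [0.5398 0.4745 0.0047] [174.  16.]
hinge 0.71 [0.6333 0.0073 0.0356] [634. 293.]
```

View pics/w2.png

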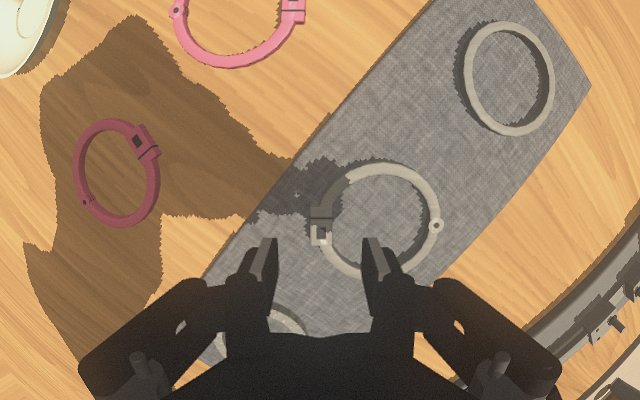

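The clasp box sits at (320,225), centred between the fingers, and the hinge at (436,226) lies along the closing line. I'll go down and close.

```bash

python3 -m jog '[[[0,0,20,0,0,0,0.5],[0,0,15,0,0,0,0.5],[0,0,6.5,0,0,0,0.5],[0,0,0,0,0,0,0.5]]]' 60
python3 -m jog '[[[0,0,0,0,0,0,0],[0,0,0,0,0,0,0],[0,0,0,0,0,0,0],[0,0,0,0,0,0,0],[0,0,0,0,0,0,0]]]' 60
```

```text
clock: 5.65
position: [0.4908, 0.3172, 0.0822]
tool_rot: [3.142, 0.001, 0.672]
force: [0.3, 0.0, -0.6]
grip_width: 0.0425
finger_force: 0.0
clock: 6.15
position: [0.4912, 0.3175, 0.0833]
tool_rot: [3.141, -0.001, 0.672]
force: [-1.5, -1.7, 8.1]
grip_width: 0.0113
finger_force: 58.6
```

```bash

python3 -m jog '[[[0,0,-10,0,0,0,0],[0,0,-20,0,0,0,0],[0,0,-30,0,0,0,0],[0,0,-30,0,0,0,0],[0,0,0,0,0,0,0]]]'
python3 - <<'E'
from h import *
s,p,R=pose(); f=bot.grab_frame('wrist'); save(f,'w3'); print(p,s['tool_rot'],s['grip_width'])
for q in ('bangle','clasp','hinge'):
    for d in bot.spot_point(q,f)[:3]: print(q,round(d['conf'],2),np.round(d['xyz'],4),np.round(R.T@(d['xyz']-p),4),np.round(wproj(f,p,R,d['xyz'])))
E
```

```text
clock: 6.65
position: [0.4922, 0.3182, 0.1769]
tool_rot: [3.141, -0.006, 0.672]
force: [0.2, -0.0, -0.5]
grip_width: 0.0113
finger_force: 58.8
[0.49219531 0.31818767 0.17686604] [ 3.14117627 -0.00578749  0.67150818] 0.011269606618056142
bangle 0.51 [0.4943 0.3153 0.1059] [-0.0006  0.0035  0.071 ] [326. 256.]
clasp 0.87 [0.457  0.4426 0.0025] [ 0.0488 -0.1194  0.1746] [178. 141.]
clasp 0.77 [0.585  0.4161 0.0062] [ 0.1326 -0.019   0.1714] [294.  31.]
clasp 0.63 [0.4914 0.3177 0.1055] [-0.0013 -0.0001  0.0714] [319. 257.]
hinge 0.68 [0.3846 0.4691 0.0014] [ 0.0086 -0.1852  0.1754] [124. 187.]
hinge 0.62 [0.5414 0.4753 0.0031] [ 0.1353 -0.0925  0.1745] [205.  36.]
```

View pics/w3.png

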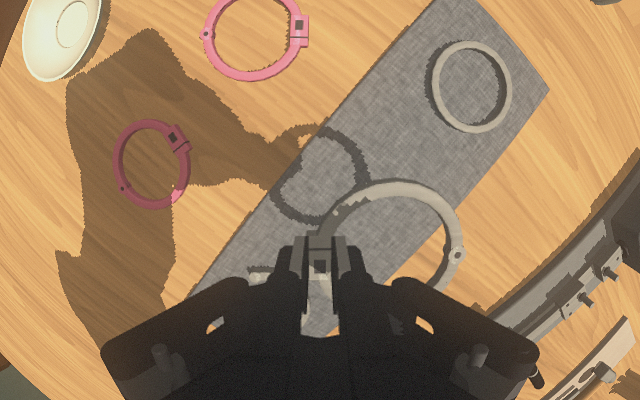

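```bash

python3 -m jog '[[[-8,36,-5,0,0,0,0],[-8,36,-5,0,0,0,0],[-8,36,-5,0,0,0,0],[-8,36,-5,0,0,0,0]]]'
python3 -m jog '[[[-8,36,-5,0,0,0,0],[-8,36,-5,0,0,0,0],[-8,36,-5,0,0,0,0],[-8,36,-5,0,0,0,0]]]'
python3 -m jog '[[[0,0,0,0,0,0.139,0],[0,0,0,0,0,0.139,0],[0,0,0,0,0,0.139,0],[0,0,0,0,0,0.139,0],[0,0,0,0,0,0.139,0]]]'
python3 -m jog '[[[0,0,0,0,0,0.139,0],[0,0,0,0,0,0,0],[0,0,0,0,0,0,0]]]'
python3 - <<'E'
from h import *
s,p,R=pose(); f=bot.grab_frame('wrist'); save(f,'w4'); print(p,s['tool_rot'],s['grip_width'])
print('pred hinge px',wproj(f,p,R,p+R@[0,.0745,.0683]))
for q in ('tester','gauge_pin','draw_pin','handle','pointer_tip','index_tip','bangle','clasp','hinge'):
    for d in bot.spot_point(q,f)[:2]: print(q,round(d['conf'],2),np.round(d['xyz'],4),np.round(R.T@(d['xyz']-p),4),np.round(wproj(f,p,R,d['xyz'])))
E
```

```text
clock: 7.25
position: [0.5556, 0.1832, 0.1917]
tool_rot: [-3.141, 0.002, 0.672]
force: [0.6, 0.2, -1.0]
grip_width: 0.0115
finger_force: 58.8
clock: 7.65
position: [0.6202, 0.0505, 0.2116]
tool_rot: [-3.141, 0.001, 0.672]
force: [-0.2, 1.3, -1.8]
grip_width: 0.0114
finger_force: 58.8
clock: 8.15
position: [0.6197, 0.052, 0.2113]
tool_rot: [3.141, 0.002, -0.029]
force: [0.0, 1.2, -1.0]
grip_width: 0.0113
finger_force: 58.9
clock: 8.45
position: [0.6199, 0.0522, 0.2118]
tool_rot: [3.141, 0.001, -0.158]
force: [0.1, 0.8, -1.8]
grip_width: 0.0116
finger_force: 58.9
[0.61985148 0.05220258 0.21178877] [ 3.14114418e+00  9.71246283e-04 -1.57551365e-01] 0.011626269649505727
pred hinge px [458.33823986 253.32740128]
tester 0.73 [0.6102 0.0136 0.0011] [-0.0033  0.0395  0.2107] [361. 188.]
gauge_pin 0.76 [0.6373 0.0064 0.0368] [0.0246 0.0424 0.175 ] [372. 167.]
draw_pin 0.72 [0.5958 0.019  0.0465] [-0.0184  0.0365  0.1653] [364. 221.]
draw_pin 0.4 [ 0.4482 -0.2548  0.0147] [-0.1212  0.33    0.1974] [566. 278.]
index_tip 0.69 [ 0.7267 -0.0063  0.0744] [0.1148 0.041  0.1373] [381.  46.]
index_tip 0.32 [0.6213 0.0525 0.1435] [ 0.0015 -0.0006  0.0683] [318. 255.]
bangle 0.77 [0.4254 0.4566 0.0046] [-0.2553 -0.369   0.2073] [ 89. 343.]
bangle 0.7 [ 0.5732  0.4395 -0.0007] [-0.1066 -0.3753  0.2124] [ 56. 260.]
clasp 0.97 [0.5844 0.4158 0.005 ] [-0.0919 -0.3536  0.2067] [ 59. 254.]
clasp 0.93 [0.4561 0.4424 0.0049] [-0.2227 -0.3598  0.2069] [ 85. 328.]
hinge 0.66 [ 0.6023 -0.0212  0.1391] [-0.0057  0.0752  0.0727] [455. 259.]
hinge 0.62 [0.7216 0.4746 0.0038] [ 0.0344 -0.4332  0.2078] [ 10. 165.]
```

View pics/w4.png

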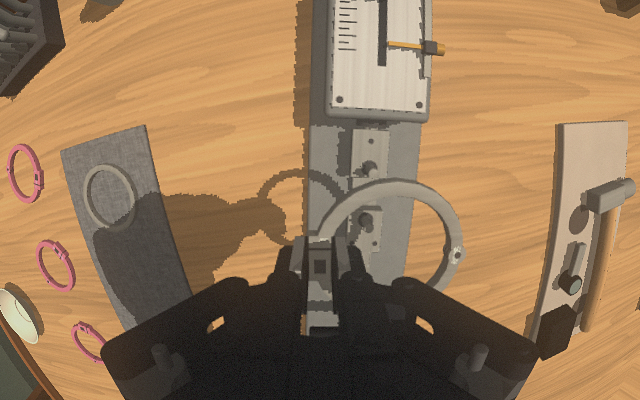

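Both pins are visible, the gauge pin at about (369,168) and the draw pin at about (366,218). The hinge at (457,255) matches the prediction, so the ring hangs level. Next I lower it to just above the pins and check the fit.

```bash

python3 -m jog '[[[3,0.3,20,0,0,0,0],[0,0,20,0,0,0,0],[0,0,15,0,0,0,0],[0,0,5,0,0,0,0],[0,0,0,0,0,0,0]]]'
python3 - <<'E'
from h import *
s,p,R=pose(); f=bot.grab_frame('wrist'); print(p,s['tool_rot'],s['grip_width'])
for q in ('gauge_pin','draw_pin','hinge','clasp'):
    for d in bot.spot_point(q,f)[:1]: print(q,round(d['conf'],2),np.round(d['xyz'],4),np.round(R.T@(d['xyz']-p),4),np.round(wproj(f,p,R,d['xyz'])))
im=f['img'].copy(); o=np.array([.616,.015]); y=-.16; ex=np.array([np.cos(y),np.sin(y)])
for k in(-22,22):
  for z in(.04,.06):
    u=wproj(f,p,R,[*(o+k/1e3*ex),z]); cv2.circle(im,tuple(int(round(t*1)) for t in u),2,(255,0,0),-1)
c=p+R@[-.001,.037,.0773]; print('centre',c)
for a in np.linspace(0,6.28,60): 
    u=wproj(f,p,R,c+[.033*np.cos(a),.033*np.sin(a),.009]); im[int(u[1]),int(u[0])]=[0,255,0]
cr=im[130:310,270:490]; cv2.imwrite('pics/w5.png',cv2.resize(cr,None,fx=3.2,fy=3.2,interpolation=2)[:,:,::-1])
E
```

```text
clock: 9.45
position: [0.6228, 0.0513, 0.152]
tool_rot: [3.141, 0.001, -0.162]
force: [-0.6, -0.2, -1.4]
grip_width: 0.0111
finger_force: 58.8
[0.62281258 0.05125116 0.1519651 ] [ 3.14137837e+00  9.32084162e-04 -1.62033261e-01] 0.011112069740252825
gauge_pin 0.55 [0.6383 0.0055 0.0365] [0.0228 0.0426 0.1155] [387. 189.]
draw_pin 0.62 [0.5961 0.0219 0.0428] [-0.0215  0.0333  0.1092] [370. 256.]
hinge 0.91 [ 0.6057 -0.0225  0.0799] [-0.0049  0.0755  0.0721] [456. 258.]
clasp 0.94 [0.5863 0.4152 0.0033] [-0.0946 -0.3533  0.1487] [ 33. 275.]
centre [0.61578288 0.01489241 0.07467399]
```

View pics/w5.png

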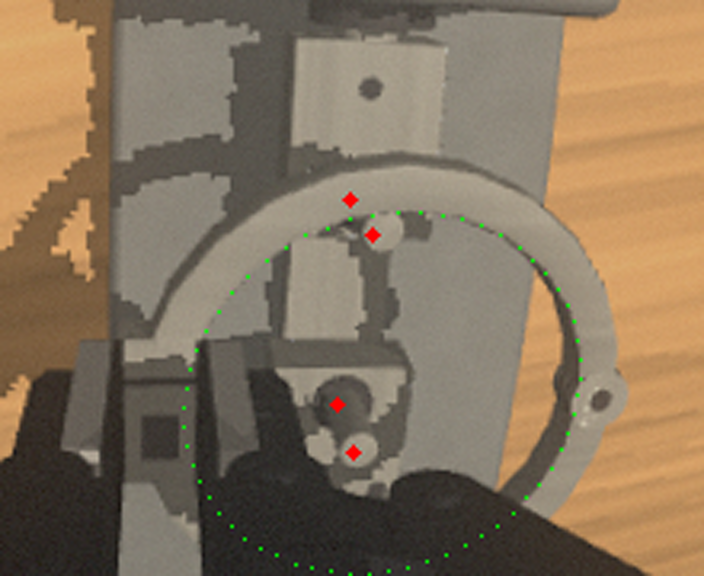

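The ring outline matches the held bangle. The pin tops at (383,230) and (360,447) in the crop lie inside the ring, about 2 mm right of and 1 mm ahead of prediction. I'll correct for that and lower.

```bash

python3 -m jog '[[[1,1.7,0,0,0,0.012,0],[0,0,10,0,0,0,0],[0,0,10,0,0,0,0],[0,0,8,0,0,0,0],[0,0,0,0,0,0,0]]]'
python3 -m jog '[[[0,0,3,0,0,0,0],[0,0,2,0,0,0,0],[0,0,1,0,0,0,0],[0,0,0,0,0,0,0]]]'
```

```text
clock: 10.2
position: [0.623, 0.0493, 0.1227]
tool_rot: [3.141, 0.002, -0.174]
force: [-0.5, -0.5, -1.2]
grip_width: 0.0109
finger_force: 58.8
clock: 10.6
position: [0.6238, 0.0494, 0.1184]
tool_rot: [-3.142, -0.0, -0.174]
force: [0.3, -0.2, -1.0]
grip_width: 0.0114
finger_force: 58.9
```

```bash

python3 -m jog '[[[0,0,1,0,0,0,0],[0,0,0,0,0,0,0],[0,0,0,0,0,0,0]]]'
python3 -m jog '[[[0,0,0,0,0,0,0.15],[0,0,0,0,0,0,0.25],[0,0,0,0,0,0,0.35],[0,0,0,0,0,0,0.35],[0,0,0,0,0,0,0.35]]]'
python3 -m jog '[[[0,0,-5,0,0,0,0.35],[0,0,-15,0,0,0,0.35],[0,0,-30,0,0,0,0.35],[0,0,-30,0,0,0,0.35],[0,0,0,0,0,0,0.35]]]'
python3 - <<'E'
from h import *
s,p,R=pose(); f=bot.grab_frame('wrist'); print(p,s['tool_rot'],s['grip_width'])
for q in ('bangle','clasp','hinge','gauge_pin','draw_pin','index_tip','pointer_tip'):
    for d in bot.spot_point(q,f)[:2]: print(q,round(d['conf'],2),np.round(d['xyz'],4),np.round(R.T@(d['xyz']-p),4),np.round(wproj(f,p,R,d['xyz'])))
save(f,'w6')
E
```

```text
clock: 10.9
position: [0.6238, 0.0494, 0.1175]
tool_rot: [-3.142, -0.0, -0.174]
force: [0.4, -1.2, -0.6]
grip_width: 0.0112
finger_force: 58.9
clock: 11.4
position: [0.6238, 0.0494, 0.1174]
tool_rot: [-3.142, -0.0, -0.174]
force: [-0.2, -0.0, -0.4]
grip_width: 0.0301
finger_force: 0.0
clock: 11.9
position: [0.6254, 0.0495, 0.2025]
tool_rot: [-3.14, -0.006, -0.175]
force: [1.2, 0.0, -0.1]
grip_width: 0.0297
finger_force: 0.0
[0.62543368 0.04954873 0.20253688] [-3.13963215 -0.00623676 -0.17457521] 0.02969079770773238
bangle 0.97 [ 0.7016  0.447  -0.0014] [ 0.0047 -0.4042  0.2048] [ 22. 186.]
bangle 0.88 [0.5702 0.4394 0.0033] [-0.1233 -0.3739  0.1992] [ 54. 275.]
clasp 0.95 [0.6206 0.0511 0.045 ] [-0.006  -0.0004  0.1575] [319. 210.]
clasp 0.94 [0.6874 0.4083 0.0071] [-0.0025 -0.3637  0.1961] [ 34. 193.]
hinge 0.84 [0.3853 0.467  0.0045] [-0.3102 -0.369   0.1968] [ 98. 370.]
hinge 0.72 [0.5423 0.4746 0.0052] [-0.1569 -0.4038  0.1972] [ 49. 292.]
gauge_pin 0.93 [0.6372 0.0044 0.039 ] [0.0184 0.0427 0.1636] [374. 178.]
draw_pin 0.77 [0.5957 0.0192 0.0423] [-0.025   0.0354  0.16  ] [363. 231.]
index_tip 0.56 [ 0.7276 -0.0068  0.0745] [0.1096 0.038  0.1286] [380.  51.]
pointer_tip 0.38 [0.5111 0.2873 0.0007] [-0.1551 -0.2139  0.2013] [147. 310.]
```

View pics/w6.png

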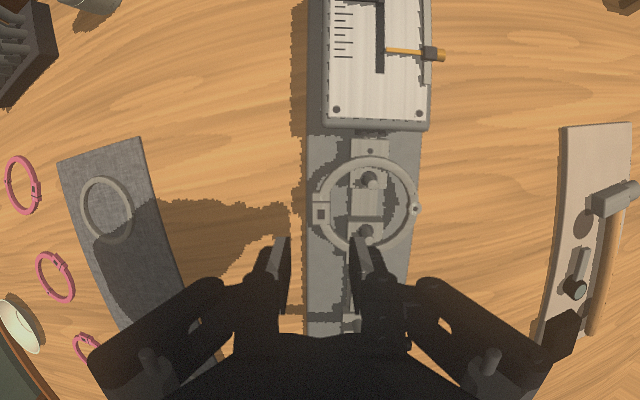

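The bangle lies flat over both pins, with the clasp at (321,212), the hinge at (416,209) and the pins inside. Next I look at the scale to measure the distance from pointer to index.

```bash

python3 -m jog '[[[35,0,-20,0,0,0,0.35],[35,0,0,0,0,0,0.35],[20,0,0,0,0,0,0.35],[0,0,0,0,0,0,0.35],[0,0,0,0,0,0,0.35]]]'
python3 - <<'E'
from h import *
s,p,R=pose(); f=bot.grab_frame('wrist'); save(f,'w7')
print(p,s['tool_rot'],np.round(f['tool_from_camera'],3).tolist(),f['intrinsics'])
for q in ('index_tip','pointer_tip','handle','gauge_pin','draw_pin'):
    for d in bot.spot_point(q,f)[:2]: print(q,round(d['conf'],2),np.round(d['xyz'],4),np.round(R.T@(d['xyz']-p),4),np.round(wproj(f,p,R,d['xyz'])))
cv2.imwrite('pics/w7c.png',cv2.resize(f['img'][0:200,280:480],None,fx=3,fy=3,interpolation=2)[:,:,::-1])
E
```

```text
clock: 12.8
position: [0.7119, 0.0338, 0.2165]
tool_rot: [3.141, 0.001, -0.174]
force: [-0.3, -0.9, -0.4]
grip_width: 0.0296
finger_force: 0.0
[0.7118868  0.03384026 0.21647891] [ 3.14140016e+00  1.45057757e-03 -1.74286851e-01] [[0.0, -0.958, -0.288, 0.074], [1.0, 0.0, 0.0, -0.0], [-0.0, -0.288, 0.958, -0.069], [0.0, 0.0, 0.0, 1.0]] [[309.70691629   0.         319.47180756]
 [  0.         309.70691629 195.56757945]
 [  0.           0.           1.        ]]
index_tip 0.92 [ 0.7272 -0.0073  0.0746] [0.0224 0.0378 0.1419] [373. 179.]
index_tip 0.65 [ 0.3627 -0.1114 -0.0023] [-0.3184  0.2035  0.2193] [451. 384.]
pointer_tip 0.61 [ 0.7632 -0.0204  0.0679] [0.0602 0.0445 0.1485] [382. 125.]
pointer_tip 0.53 [0.5947 0.0203 0.0428] [-0.1128  0.0336  0.1738] [354. 307.]
gauge_pin 0.91 [0.6379 0.0077 0.0385] [-0.0681  0.0385  0.1781] [361. 266.]
draw_pin 0.58 [0.5974 0.0207 0.0419] [-0.1102  0.0328  0.1747] [353. 305.]
```

View pics/w7c.png

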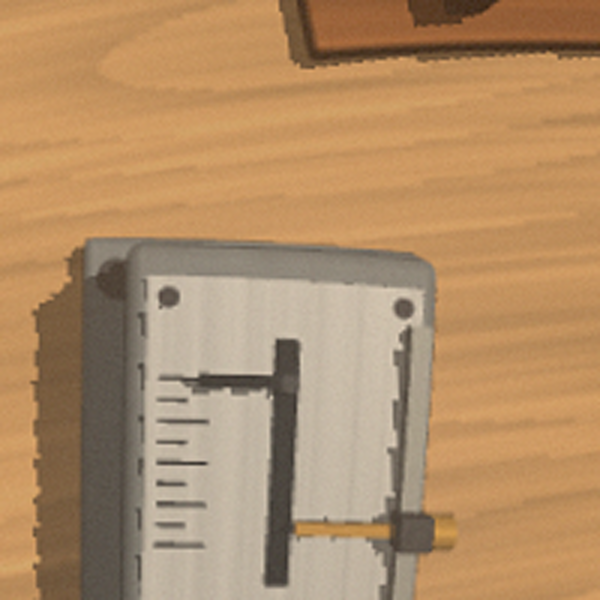

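The pointer blade lies at crop (185..280,382) and the index blade tip at (297,527).

```bash
python3 - <<'E'
from h import *
s,p,R=pose(); f=bot.grab_frame('wrist')
P=lambda u,v,z:wray(f,p,R,280+u/3-.33,v/3-.33,z)
a=P(268,382,.075);b=P(188,381,.075);c=P(297,527,.075);d=P(385,530,.075)
print(a,b,c,d)
print('blade yaw',np.arctan2(*(b-a)[[0,1]]),np.arctan2(*(c-d)[[0,1]]))
y=-.172
g=f['img'].astype(int).sum(2)
print('col pointer',g[118:136,350:368:4].T.tolist()); w=f['img'].astype(int); print('idx', (w[168:184,385:405:5,0]-w[168:184,385:405:5,2]).T.tolist())
for y in(-.16,-.172):
  ex=np.array([np.cos(y),np.sin(y)]); print(y,[(ex@q[:2]) for q in(a,b,c,d)], 'd',ex@(a-c)[:2], 'o',ex@np.array([.6167,.0131]))
  # scale marks on z=.069
  M=[ex@P(180,v,.0695)[:2] for v in(378,400,421,441,463,484,503,525,545)]; print(np.round(np.diff(M),4))
E
```

```text
[ 0.76442413 -0.00969491  0.075     ] [0.76751747 0.00843851 0.075     ] [ 0.72943594 -0.01174596  0.075     ] [ 0.72515518 -0.03317977  0.075     ]
blade yaw 0.1689613636180164 0.1971264969986941
col pointer [[540, 538, 539, 532, 539, 545, 475, 228, 193, 201, 203, 265, 305, 439, 551, 532, 539, 525], [563, 540, 554, 561, 547, 560, 504, 197, 212, 202, 212, 249, 463, 560, 548, 550, 554, 541], [562, 569, 558, 563, 564, 566, 530, 239, 191, 202, 212, 254, 314, 318, 368, 571, 555, 558], [537, 548, 546, 538, 544, 543, 520, 334, 215, 207, 200, 233, 263, 380, 545, 533, 532, 532], [554, 538, 547, 540, 535, 540, 553, 232, 207, 205, 218, 218, 382, 557, 551, 547, 541, 538]]
idx [[30, 31, 30, 30, 28, 29, 67, 102, 115, 114, 93, 42, 29, 30, 31, 28], [31, 31, 30, 29, 28, 35, 66, 102, 114, 114, 97, 46, 26, 32, 31, 31], [31, 31, 31, 29, 31, 26, 65, 104, 114, 114, 96, 45, 28, 32, 30, 32], [31, 32, 28, 32, 32, 29, 43, 92, 117, 116, 102, 52, 31, 33, 31, 31]]
-0.16 [np.float64(0.7562049308346441), np.float64(0.7563697762637642), np.float64(0.7219904067476899), np.float64(0.7211791153962404)] d 0.0342145240869543 o 0.6067359971511025
[-0.0052 -0.005  -0.0048 -0.0053 -0.0051 -0.0046 -0.0054 -0.005 ]
-0.172 [np.float64(0.7548039298716952), np.float64(0.7547480331049549), np.float64(0.7206830563082313), np.float64(0.7201339216004947)] d 0.034120873563463966 o 0.6053581341191738
[-0.0052 -0.005  -0.0048 -0.0053 -0.0051 -0.0046 -0.0054 -0.005 ]
```

```bash

python3 -m jog '[[[-35,6.1,0,0,0,0,0.5],[-35,6.1,0,0,0,0,0.5],[-35,6.1,0,0,0,0,0.5],[-35,6.1,0,0,0,0,0.5],[-35,6.1,0,0,0,0,0.5]]]'
python3 -m jog '[[[-35,6.1,0,0,0,0,0.5],[0,0,0,0,0,-0.143,0.5],[0,0,0,0,0,-0.143,0.5],[0,0,0,0,0,-0.143,0.5],[0,0,0,0,0,-0.143,0.5]]]'
python3 -m jog '[[[0,0,0,0,0,-0.143,0.5],[0,0,0,0,0,-0.143,0.5],[0,0,0,0,0,-0.143,0.5],[0,0,0,0,0,-0.143,0.5],[0,0,0,0,0,-0.143,0.5]]]'
python3 -m jog '[[[0,0,0,0,0,-0.143,0.5],[0,0,0,0,0,-0.143,0.5],[0,0,0,0,0,0,0.5],[0,0,0,0,0,0,0.5]]]'
python3 - <<'E'
from h import *
s,p,R=pose(); f=bot.grab_frame('wrist'); save(f,'w8')
print(p,s['tool_rot'],s['qpos'])
for q in ('handle','gauge_pin','draw_pin','clasp','hinge','index_tip','pointer_tip'):
    for d in bot.spot_point(q,f)[:2]: print(q,round(d['conf'],2),np.round(d['xyz'],4),np.round(R.T@(d['xyz']-p),4),np.round(wproj(f,p,R,d['xyz'])))
E
```

```text
clock: 13.65
position: [0.5331, 0.034, 0.2177]
tool_rot: [-3.142, -0.001, -0.174]
force: [0.2, 0.1, 1.2]
grip_width: 0.0423
finger_force: 0.0
clock: 14.15
position: [0.4991, 0.0342, 0.2177]
tool_rot: [3.141, -0.001, 0.404]
force: [-0.3, 0.6, -0.3]
grip_width: 0.0429
finger_force: 0.0
clock: 14.65
position: [0.4991, 0.0341, 0.2177]
tool_rot: [3.141, -0.0, 1.119]
force: [-1.0, -0.7, -0.2]
grip_width: 0.0426
finger_force: 0.0
clock: 15.05
position: [0.4992, 0.034, 0.2175]
tool_rot: [3.141, -0.0, 1.394]
force: [0.3, -0.8, -0.4]
grip_width: 0.0427
finger_force: 0.0
[0.49916664 0.03397618 0.21747096] [ 3.14148826e+00 -8.96840728e-05  1.39408296e+00] [ 0.30356447  0.515262   -0.64826283  1.98030554  0.43409774  0.7857177
 -0.7725419 ]
handle 0.64 [0.5009 0.0351 0.0699] [0.0014 0.0015 0.1476] [321. 204.]
gauge_pin 0.65 [0.6377 0.0073 0.0381] [-0.0019  0.141   0.1794] [473. 196.]
gauge_pin 0.18 [0.3582 0.1341 0.    ] [ 0.0738 -0.1564  0.2175] [162. 112.]
draw_pin 0.83 [0.5927 0.0188 0.0412] [0.0015 0.0947 0.1763] [429. 193.]
clasp 0.57 [0.621  0.0496 0.0464] [0.0368 0.1172 0.1711] [459. 155.]
hinge 0.56 [ 0.606  -0.0241  0.0427] [-0.0384  0.1154  0.1748] [445. 236.]
hinge 0.16 [0.4985 0.0337 0.0667] [-0.0004 -0.0006  0.1508] [318. 205.]
index_tip 0.52 [ 0.7262 -0.0086  0.0751] [-0.002   0.231   0.1424] [567. 208.]
pointer_tip 0.85 [ 0.764  -0.0155  0.0705] [-0.0022  0.2694  0.147 ] [588. 206.]
```

View pics/w8.png

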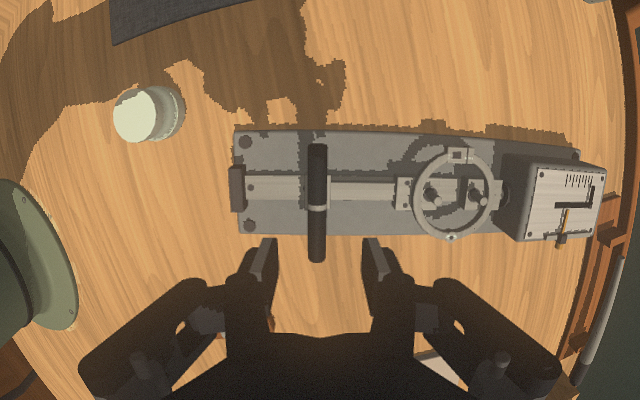

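The handle bar is centred between the fingers at (318,205), and the gauge is visible on the right at about (565..590,205). I'll descend and grip.

```bash

python3 -m jog '[[[0,0,30,0,0,0,0.5],[0,0,30,0,0,0,0.5],[0,0,20,0,0,0,0.5],[0,0,11.5,0,0,0,0.5],[0,0,0,0,0,0,0.5]]]'
python3 -m jog '[[[0,0,0,0,0,0,0.3],[0,0,0,0,0,0,0.1],[0,0,0,0,0,0,0],[0,0,0,0,0,0,0],[0,0,0,0,0,0,0]]]' 60
python3 - <<'E'
from h import *
s,p,R=pose(); print(p,s['tool_rot'],s['force'],s['grip_width'],s['finger_force'])
f=bot.grab_frame('wrist'); save(f,'w9')
for q in ('handle','gauge_pin','draw_pin','index_tip','pointer_tip'):
    for d in bot.spot_point(q,f)[:2]: print(q,round(d['conf'],2),np.round(d['xyz'],4),np.round(R.T@(d['xyz']-p),4),np.round(wproj(f,p,R,d['xyz'])))
for x in((.7268,-.0078,.075),(.763,-.0135,.075)): print(wproj(f,p,R,x))
E
```

```text
clock: 15.95
position: [0.4987, 0.0343, 0.125]
tool_rot: [-3.14, 0.0, 1.399]
force: [-0.7, 0.2, 0.4]
grip_width: 0.0423
finger_force: 0.0
clock: 16.45
position: [0.4981, 0.0345, 0.1269]
tool_rot: [-3.14, 0.001, 1.399]
force: [-14.8, 4.3, 16.2]
grip_width: 0.012
finger_force: 58.4
[0.49806294 0.03447671 0.12690132] [-3.14026396e+00  6.34339183e-04  1.39878995e+00] [-14.80256728   4.32452588  16.18522665] 0.012034947131362588 58.41551721096039
handle 0.72 [0.5002 0.0349 0.0682] [0.0008 0.0021 0.0587] [323. 265.]
gauge_pin 0.7 [0.6336 0.0068 0.0372] [-0.004   0.1384  0.0895] [526. 238.]
gauge_pin 0.49 [ 0.6082 -0.0217  0.0438] [-0.0364  0.1182  0.083 ] [496. 288.]
draw_pin 0.94 [0.5949 0.0197 0.0413] [0.0021 0.0981 0.0855] [481. 235.]
[637.96708274 247.57323744]
[657.71374315 242.60653992]
```

```bash
cat >> h.py <<'E'
EX=np.array([np.cos(-.171),np.sin(-.171)]); P0=np.array([0.49806,0.03448])
def st():
    s,p,R=pose(); print('disp',round(-EX@(p[:2]-P0)*1e3,2),'lat',round(float(np.cross(EX,p[:2]-P0))*1e3,2),'z',p[2].round(4),'Fpull',round(float(EX@np.array(s['force'][:2])),2),'Fz',round(s['force'][2],1),'grip',s['finger_force'],s['grip_width'],'t',s['clock'])
E
python3 - <<'E'
from h import *
for n in('scene','side'): f=bot.grab_frame(n); save(f,n+'_pre'); print([(q,round(d['conf'],2),np.round(d['xyz'],4),np.round(proj(f,d['xyz']),1)) for q in('index_tip','pointer_tip','gauge_pin') for d in bot.spot_point(q,f)[:1]])
E
S='import warnings;warnings.simplefilter("ignore");from h import *;st()'
python3 -c "$S"
python3 -m jog '[[[0,-2,-1.5,0,0,0,0],[0,-3,0,0,0,0,0],[0,-3,0,0,0,0,0],[0,0,0,0,0,0,0]]]' >/dev/null; python3 -c "$S"
python3 -m jog '[[[0,-2,0,0,0,0,0],[0,-2,0,0,0,0,0],[0,-1,0,0,0,0,0],[0,0,0,0,0,0,0],[0,0,0,0,0,0,0]]]' >/dev/null; python3 -c "$S"
python3 -m jog '[[[0,-2,0,0,0,0,0],[0,-2,0,0,0,0,0],[0,-2,0,0,0,0,0],[0,0,0,0,0,0,0],[0,0,0,0,0,0,0]]]' >/dev/null; python3 -c "$S"
```

```text
[('index_tip', 0.7, array([ 0.4532, -0.3209,  0.0136]), array([244.2, 127.5])), ('gauge_pin', 0.46, array([0.6347, 0.0063, 0.0406]), array([296.2, 218. ]))]
[('index_tip', 0.56, array([0.5006, 0.0342, 0.0699]), array([291.6, 212.2])), ('pointer_tip', 0.33, array([ 0.7294, -0.0104,  0.0772]), array([386.5, 215.8])), ('gauge_pin', 0.53, array([0.6387, 0.0108, 0.0399]), array([347.6, 224.3]))]
disp -0.01 lat -0.0 z 0.1269 Fpull -14.22 Fz 16.3 grip 58.42178463935852 0.012034259887677394 t 17.15
disp 7.5 lat 0.05 z 0.1273 Fpull 0.11 Fz -24.3 grip 60.52788019180298 0.011525323288737285 t 17.55
disp 12.17 lat 0.1 z 0.1273 Fpull 0.33 Fz -24.3 grip 60.47036290168762 0.012178715319650875 t 18.05
disp 17.91 lat 0.17 z 0.1273 Fpull 3.02 Fz -27.0 grip 60.13509750366211 0.011666032555289203 t 18.55
```

```bash

S='import warnings;warnings.simplefilter("ignore");from h import *;st()'
python3 -m jog '[[[0,-2,0.9,0,0,0,0],[0,-2,0,0,0,0,0],[0,-2,0,0,0,0,0],[0,-2,0,0,0,0,0],[0,0,0,0,0,0,0]]]' >/dev/null; python3 -c "$S"
python3 -m jog '[[[0,-2,0,0,0,0,0],[0,-2,0,0,0,0,0],[0,-2,0,0,0,0,0],[0,-2,0,0,0,0,0],[0,0,0,0,0,0,0]]]' >/dev/null; python3 -c "$S"
python3 -m jog '[[[0,-2,0,0,0,0,0],[0,-2,0,0,0,0,0],[0,-2,0,0,0,0,0],[0,-1,0,0,0,0,0],[0,0,0,0,0,0,0]]]' >/dev/null; python3 -c "$S"
python3 - <<'E'
from h import *
for n in('scene','side','wrist'):
  s,p,R=pose(); f=bot.grab_frame(n); save(f,n+'_a')
  for q in('index_tip','pointer_tip','gauge_pin','draw_pin','handle'):
    for d in bot.spot_point(q,f)[:2]:
      if abs(d['xyz'][1])<.06: x=d['xyz']; print(n,q,round(d['conf'],2),np.round(x,4),'along',round(float(EX@(x[:2]-[.6167,.0131]))*1e3,1))
E
```

```text
disp 24.92 lat 0.3 z 0.1272 Fpull 5.52 Fz -14.3 grip 61.5120667219162 0.01171309650070171 t 19.05
disp 32.53 lat 0.39 z 0.1272 Fpull 9.56 Fz -17.0 grip 61.15900218486786 0.01216128899655535 t 19.55
disp 39.12 lat 0.46 z 0.1273 Fpull 10.69 Fz -20.5 grip 60.87509214878082 0.011657998604362452 t 20.05Traceback (most recent call last):
  File "<stdin>", line 6, in <module>
TypeError: unsupported operand type(s) for -: 'list' and 'list'
```

```bash
cat > look.py <<'E'
from h import *
import sys
O=np.array([.6167,.0131])
for n in('scene','side','wrist'):
  s,p,R=pose(); f=bot.grab_frame(n); save(f,n+'_'+sys.argv[1])
  for q in('index_tip','pointer_tip','gauge_pin','draw_pin','handle','clasp','hinge'):
    for d in bot.spot_point(q,f)[:2]:
      x=np.array(d['xyz'])
      if abs(x[1])<.07 and x[0]>.4: print(n,q,round(d['conf'],2),np.round(x,4),'along',round(float(EX@(x[:2]-O))*1e3,1))
E
python3 look.py a
python3 - <<'E'
from h import *
f=bot.grab_frame('side')
A=cv2.imread('pics/side_pre.png').astype(int); B=cv2.imread('pics/side_a.png').astype(int)
O=np.array([.6167,.0131]); EY=np.array([-EX[1],EX[0]])
for nm,k,yy in(('ptr rest',.15,.008),('ptr 25',.125,.008),('idx',.1154,-.008)): print(nm,proj(f,[*(O+k*EX+yy*EY),.075]))
print(B.sum(2)[206:226,376:404].tolist())
D=np.abs(A-B).sum(2); v,u=np.nonzero(D[200:232,365:415]>90); print(list(zip((u+365).tolist(),(v+200).tolist(),D[v+200,u+365].tolist())))
E
```

```text
scene index_tip 0.48 [ 0.7254 -0.0052  0.0771] along 110.2
scene gauge_pin 0.57 [0.6137 0.0094 0.0434] along -2.3
scene gauge_pin 0.53 [0.5539 0.0261 0.044 ] along -64.1
scene draw_pin 0.92 [0.5562 0.0245 0.0443] along -61.6
scene handle 0.75 [0.5862 0.0207 0.0354] along -31.3
scene handle 0.74 [0.4612 0.0438 0.0723] along -158.5
scene clasp 0.84 [0.5964 0.0538 0.0463] along -26.9
side index_tip 0.4 [ 0.7313 -0.0091  0.0754] along 116.7
side pointer_tip 0.34 [0.551  0.0255 0.0407] along -66.9
side gauge_pin 0.55 [0.6139 0.019  0.0388] along -3.8
side gauge_pin 0.41 [0.4617 0.0427 0.0703] along -157.8
side draw_pin 0.88 [0.554  0.0263 0.0445] along -64.0
side draw_pin 0.71 [0.5783 0.0214 0.0013] along -39.3
side handle 0.8 [0.462  0.0418 0.0723] along -157.3
side clasp 0.84 [0.5947 0.0586 0.0436] along -29.4
side hinge 0.58 [ 0.5774 -0.0163  0.0486] along -33.7
wrist gauge_pin 0.66 [0.6149 0.0095 0.0405] along -1.2
wrist draw_pin 0.96 [0.5555 0.0284 0.044 ] along -62.9
wrist handle 0.94 [0.4614 0.044  0.0712] along -158.3
wrist clasp 0.57 [0.5909 0.0532 0.0451] along -32.2
wrist hinge
[... 2790 characters left out ...]
4, 499, 498, 498, 503, 502, 499, 505, 509, 510], [487, 340, 291, 345, 357, 386, 390, 400, 368, 151, 331, 376, 319, 380, 432, 426, 427, 441, 444, 455, 458, 474, 485, 484, 485, 483, 496, 495]]
[(391, 212, 407), (400, 212, 149), (401, 212, 99), (390, 213, 101), (391, 213, 369), (400, 213, 274), (401, 213, 136), (390, 214, 142), (391, 214, 357), (399, 214, 268), (400, 214, 308), (401, 214, 150), (391, 215, 392), (392, 215, 115), (399, 215, 276), (400, 215, 392), (401, 215, 185), (390, 216, 219), (391, 216, 363), (392, 216, 127), (399, 216, 132), (400, 216, 414), (401, 216, 192), (390, 217, 128), (391, 217, 311), (392, 217, 145), (400, 217, 360), (401, 217, 179), (400, 218, 248), (401, 218, 112)]
```

```bash
cat > gap.py <<'E'
from h import *
import sys
O=np.array([.6167,.0131]); EY=np.array([-EX[1],EX[0]])
f=bot.grab_frame('side')
def meas(img,tag):
    w=img.astype(float)
    # pointer: dark per-row centroid, relative to brightest neighbours, rows 212..216
    # index: brass per-row centroid (R-B), rows 218..223
    br=np.clip(w[:,:,0]-w[:,:,2]-45,0,None)
    I=[];
    for v in range(218,223):
        r=br[v,378:395]
        if r.sum()>30: u=378+(r*np.arange(17)).sum()/r.sum(); x=ray(f,u,v,.075)[:2]-O; I.append((v,round(u,2),round(EX@x*1e3,1),round(EY@x*1e3,1)))
    Pn=[]
    pre=cv2.imread('pics/side_pre.png')[:,:,::-1].astype(float)
    ref=np.clip(w.sum(2)*0+ (pre.sum(2) if tag!='pre' else cv2.imread('pics/side_a.png').astype(float).sum(2)),0,None)
    dk=np.clip(ref-w.sum(2)-60,0,None)
    for v in range(212,217):
        r=dk[v,380:406]
        if r.sum()>50: u=380+(r*np.arange(26)).sum()/r.sum(); x=ray(f,u,v,.075)[:2]-O; Pn.append((v,round(u,2),round(EX@x*1e3,1),round(EY@x*1e3,1)))
    print(tag,'IDX',I); print(tag,'PTR',Pn)
    print(tag,'gap',np.mean([q[2] for q in Pn])-np.mean([q[2] for q in I]))
meas(cv2.imread('pics/side_pre.png')[:,:,::-1],'pre'); meas(f['img'],'now')
E
python3 gap.py; python3 - <<'E'
import cv2,numpy as np
w=cv2.imread('pics/side_a.png').astype(int); print((w[:,:,2]-w[:,:,0])[216:228,380:392].tolist())
E
```

```text
pre IDX [(218, np.float64(386.23), np.float64(114.4), np.float64(-9.9)), (219, np.float64(386.16), np.float64(114.1), np.float64(-13.8)), (220, np.float64(386.15), np.float64(114.0), np.float64(-17.6)), (221, np.float64(386.2), np.float64(114.0), np.float64(-21.5))]
pre PTR [(212, np.float64(400.3), np.float64(149.5), np.float64(16.8)), (213, np.float64(400.23), np.float64(149.1), np.float64(12.7)), (214, np.float64(399.78), np.float64(147.7), np.float64(8.6)), (215, np.float64(399.86), np.float64(147.7), np.float64(4.6)), (216, np.float64(400.11), np.float64(148.0), np.float64(0.7))]
pre gap 34.275000000000006
now IDX [(218, np.float64(386.24), np.float64(114.5), np.float64(-9.9)), (219, np.float64(386.15), np.float64(114.1), np.float64(-13.8)), (220, np.float64(386.16), np.float64(114.0), np.float64(-17.6)), (221, np.float64(386.19), np.float64(114.0), np.float64(-21.5))]
now PTR [(212, np.float64(391.0), np.float64(126.9), np.float64(15.0)), (213, np.float64(390.88), np.float64(126.4), np.float64(10.9)), (214, np.float64(390.82), np.float64(126.1), np.float64(6.9)), (215, np.float64(391.07), np.float64(126.5), np.float64(2.9)), (216, np.float64(390.82), np.float64(125.7), np.float64(-1.1))]
now gap 12.170000000000002
[[23, 24, 24, 23, 22, 23, 31, 29, 24, 25, 18, 9], [12, 17, 19, 17, 16, 28, 59, 42, 20, 22, 19, 7], [15, 15, 14, 10, 3, 40, 114, 67, -6, 0, 2, 2], [24, 23, 24, 21, 16, 33, 104, 57, 14, 21, 23, 23], [24, 24, 24, 25, 20, 31, 100, 56, 18, 23, 26, 25], [24, 24, 25, 24, 21, 28, 94, 57, 18, 23, 23, 25], [24, 23, 24, 23, 21, 20, 61, 51, 18, 24, 24, 25], [24, 25, 25, 24, 22, 5, -1, -3, 13, 24, 24, 24], [25, 24, 25, 24, 19, 9, 39, 56, 13, 20, 24, 24], [21, 22, 22, 21, 15, 61, 106, 119, 70, 14, 21, 25], [16, 16, 15, 11, 16, 80, 113, 123, 106, 12, 17, 21], [16, 17, 13, 12, 17, 72, 84, 91, 79, 7, 14, 14]]
```

```bash

S='import warnings;warnings.simplefilter("ignore");from h import *;st()'
python3 -m jog '[[[0,-2,0.5,0,0,0,0],[0,-2,0,0,0,0,0],[0,-2,0,0,0,0,0],[0,-2,0,0,0,0,0],[0,0,0,0,0,0,0]]]' >/dev/null; python3 -m jog '[[[0,0,0,0,0,0,0],[0,0,0,0,0,0,0]]]' >/dev/null; python3 -c "$S"; python3 gap.py | grep now
```

```text
disp 46.31 lat 0.59 z 0.1272 Fpull 14.11 Fz -13.2 grip 61.625162959098816 0.01212597508710695 t 22.15
now IDX [(218, np.float64(386.23), np.float64(114.4), np.float64(-9.9)), (219, np.float64(386.14), np.float64(114.1), np.float64(-13.8)), (220, np.float64(386.15), np.float64(114.0), np.float64(-17.6)), (221, np.float64(386.21), np.float64(114.0), np.float64(-21.5))]
now PTR [(212, np.float64(388.22), np.float64(120.1), np.float64(14.4)), (213, np.float64(387.74), np.float64(118.8), np.float64(10.3)), (214, np.float64(387.74), np.float64(118.6), np.float64(6.2)), (215, np.float64(387.67), np.float64(118.3), np.float64(2.2)), (216, np.float64(387.7), np.float64(118.2), np.float64(-1.7))]
now gap 4.674999999999997
```

```bash

S='import warnings;warnings.simplefilter("ignore");from h import *;st()'
python3 -m jog '[[[0,-1.5,0,0,0,0,0],[0,-1.5,0,0,0,0,0],[0,-1.5,0,0,0,0,0],[0,0,0,0,0,0,0],[0,0,0,0,0,0,0]]]' >/dev/null; python3 -m jog '[[[0,0,0,0,0,0,0],[0,0,0,0,0,0,0]]]' >/dev/null; python3 -c "$S"; python3 gap.py | grep now; python3 look.py b | grep -E "wrist|index|pointer"
```

```text
disp 50.56 lat 0.65 z 0.1272 Fpull 16.39 Fz -15.1 grip 61.45711362361908 0.011684584781158948 t 22.9
now IDX [(218, np.float64(386.25), np.float64(114.5), np.float64(-9.9)), (219, np.float64(386.16), np.float64(114.1), np.float64(-13.8)), (220, np.float64(386.15), np.float64(114.0), np.float64(-17.6)), (221, np.float64(386.18), np.float64(113.9), np.float64(-21.5))]
now PTR [(212, np.float64(386.35), np.float64(115.5), np.float64(14.0)), (213, np.float64(386.27), np.float64(115.2), np.float64(10.0)), (214, np.float64(386.11), np.float64(114.7), np.float64(5.9)), (215, np.float64(386.26), np.float64(114.9), np.float64(2.0)), (216, np.float64(386.32), np.float64(114.9), np.float64(-2.0))]
now gap 0.914999999999992
scene index_tip 0.58 [ 0.7273 -0.0052  0.0774] along 112.1
scene pointer_tip 0.19 [ 0.728  -0.006   0.0766] along 112.9
side index_tip 0.42 [ 0.7282 -0.0082  0.0761] along 113.5
side index_tip 0.34 [0.6053 0.0218 0.0371] along -12.7
wrist gauge_pin 0.92 [0.6045 0.0137 0.035 ] along -12.1
wrist draw_pin 0.93 [0.5471 0.0296 0.0421] along -71.4
wrist handle 0.67 [0.4532 0.0432 0.0707] along -166.2
wrist clasp 0.68 [0.5798 0.0587 0.0466] along -44.1
wrist hinge 0.7 [ 0.565  -0.0182  0.0396] along -45.6
```

```bash

python3 -m jog '[[[0,0,0,0,0,0,0],[0,0,0,0,0,0,0],[0,0,0,0,0,0,0],[0,0,0,0,0,0,0],[0,0,0,0,0,0,0]]]' >/dev/null; python3 gap.py | grep "now gap"; python3 -c "
from workcell import bot; print(bot.job_done())"
```

```text
now gap 0.9050000000000011
the job is handed in; nothing more can be done
None
```

The job is handed in: the hinged bangle is taut over both pins, and the gripper is holding the T-handle with the gauge pointer about 1 mm short of the set index by the side camera (limit 3 mm); no verdict came back.

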